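# Run a fingertip along the stone jars and press them home

### The arm

A 6-joint arm with a two-finger parallel gripper is mounted at the origin on the work surface. World frame = base frame: x ahead of the robot, y to its left, z up, the work surface at z = 0. Lengths are in m, angles in rad, forces in N, time in s.
With the tool pointing down it reaches from about 0.35 to 0.875 m from the base axis. Payload 4.2 kg.
Tool frame: the origin (TCP) lies at the very end of the fingers, on their centre line; the grasp point (between the pads) lies 19 mm behind it; z points along the fingers, y is the line along which they close (so a half turn about z gives the same grasp; the last joint's range is limited). The gripper opens to 87 mm and grips with 3 to 60 N. Pads are 19 mm wide; open, the fingers measure 117 mm over their backs; the gripper's body (75 mm by 190 mm) begins 51 mm behind the grasp point.
Start: joints at [-0.88, 0.385, 0.008, 0, -1.194, -0.259], TCP at [0.262, -0.568, 0.192] pointing down, gripper open.
Joint ranges: [-3.14, 3.14], [-1.21, 2.06], [-1.07, 1.41], [-3.16, 2.05], [-2.99, -0.16], [-3.1, 3.1]. Speed limits (rad/s): [2.79, 2.79, 3.14, 3.14, 3.14, 3.14].

### API

Orientations are given as a rotation vector (axis times angle).
In Python, from station import ctrl gives the robot as it stands.
- The arm moves only by the tool step_arm, never from a script. Its argument "increments" is a list of rows, each an object with "linear": the shift along the world's x, y, z normalised to -1 to 1, where 1 is 500 mm, a list of three; "rotation": the turn, a rotation vector about the world's x, y, z normalised to -1 to 1, where 1 is 1.5 rad, a list of three; "jaw": the opening, from 0 (shut) to 1 (fully open). A call has 1 to 12 rows; each row is the pose to reach, as a shift and turn from the pose commanded when the call began; what a row does not reach only later rows make up. A row lasts 1/10 s, in which the tool goes at most 50 mm and 8.59 degrees, less where a joint would pass 70% of its speed; a pose out of reach is approached as far as the arm can. A call with a number of a shift or a turn outside -1 to 1 is refused whole. A call with a gripper value outside its range is refused whole. The fingers move at their own pace and stop on an object; the grip force is fixed at half the most. Time passes only in rows, so rows that repeat a pose let the fingers close. It gives the time, the measured TCP pose, the force, the opening and the grip force at its end, in the units of the state.
- ctrl.get_obs(): the state, without advancing time (a new reading comes with each control period).
- ctrl.snapshot(name): name is "scene" or "top" or "wrist"; returns (picture, depth): 400x640x3 uint8, blue, green, red; 400x640 float32, m along the optical axis (not along the pixel's ray), 0 where there is no reading.
- ctrl.camera_info(name): a dict with "camera_matrix" (3x3 intrinsics, pixels), "k1" (the pictures are not rectified: a ray, as slopes to the right and down, at radius r is drawn at 1 + k1 r^2 times it, then the intrinsics apply), "extrinsics" (4x4, takes a point from camera to world coordinates); the wrist camera has in their place "mount" (4x4, takes a point from camera to tool coordinates, whose origin is the TCP and whose axes are the flange's). Camera axes: x right, y down, z forward; pixel columns grow to the right and rows downward; lengths in m; the calibration is good to about 2 mm. A picture is of the moment at which its call begins: read the wrist's pose just before it. camera_info takes no time and is no camera call.
- ctrl.hand_in(): hands the job in; it is judged then, once.
Trained networks look in the newest picture that a camera, given by its name, has taken for a name from the list of things; names that differ only in an ending like _2 or _b are one class to them, and where a whole thing is asked for, a point or a joint stands for the part that bears it (a point fixed in the world has none). Each returns a list of dicts, best first, with "conf" (0 to 1); they miss things now and then, are a little off and sometimes report something else, mostly with a low value. They report only what shows in the picture. A call takes as long as a camera call.
- ctrl.recognise(label, camera): "centre" ([column, row] as shares, 0 to 1, of the picture: columns of its width, rows of its height, amid what is visible of it).
- ctrl.outline_of(label, camera): "mask" (400x640 bool, what is visible of it) and "centre" ([column, row] as shares, 0 to 1, of the picture: columns of its width, rows of its height, amid what is visible of it).
The state is a dict: "time_s": time; "q": joint angles; "joint_vel": joint speeds; "joint_efforts": joint torques, N m; "tool_pos": TCP position; "orientation": TCP orientation; "contact_force": force on the tool from outside, world axes, zero at the start; "moment": the same for the moment, N m; "opening": opening from 0.0 (shut) to 1.0 (fully open); "gripper_force": force on a finger pad.
Only numpy, scipy, OpenCV 4.12 (cv2) and the standard library are available. Lean on these libraries where they do the work, as an engineer would, in place of code of your own. Each camera call takes 0.05 s, during which the arm holds its last target. There are 200 camera calls.

### The job

The round white-lidded stone jars in the black tray stand proud of it. Run along the curved row with the tips of the closed fingers, starting with the jar at the carrying-handle end and taking the four one after another, and press each lightly down until its lid is flush with the top of the tray. Do not lift a jar or press hard, leave everything else on the desk where it is, and finish with the hand clear.

Things in the scene. Friction and masses are not known exactly. Their poses are not given: they have to be found in the camera images.
- tray: fixed stone tray, black foam in a wooden frame, 150 x 270 mm and 40 mm high. Origin: centre of its underside, on the table. Its y axis runs along its length towards the end with the steel carrying handle (an arch across the tray, 70 mm wide, at tray y = +116 mm, its top 62 mm above the table); z up. Four jars stand in wells in a curved row at tray (x, y) in mm: (-35, 61), (-12, 7), (-12, -47), (-35, -101), from the handle end on. The tray's flat top is 40 mm above the table.
- jar1_top (a point): centre of the flat top of a round stone jar with a white lid, 34 mm across and 24 mm tall, nearest the carrying handle. At the start it stands 5 to 9 mm above the tray's top; when it is flush this point is 40 mm above the table.
- jar1 (a joint): how far that jar has been pushed down its well, in m: 0 to 0.004 at the start, 0.009 flush with the tray's top, 0.016 at most. The foam yields more stiffly the deeper the jar goes: pushing it takes about 1 to 3 N at the start, 6 N when flush and 10 N at 0.016. Let go, it stays where it is, or, if pushed too deep, rises again to about 0.011 (2 mm below flush), which is all right. Negative values are upwards, out of the well.
- jar2_top (a point): centre of the flat top of a round stone jar with a white lid, 34 mm across and 24 mm tall, second from the handle. At the start it stands 5 to 9 mm above the tray's top; when it is flush this point is 40 mm above the table.
- jar2 (a joint): how far that jar has been pushed down its well, in m: 0 to 0.004 at the start, 0.009 flush with the tray's top, 0.016 at most. The foam yields more stiffly the deeper the jar goes: pushing it takes about 1 to 3 N at the start, 6 N when flush and 10 N at 0.016. Let go, it stays where it is, or, if pushed too deep, rises again to about 0.011 (2 mm below flush), which is all right. Negative values are upwards, out of the well.
- jar3_top (a point): centre of the flat top of a round stone jar with a white lid, 34 mm across and 24 mm tall, third from the handle. At the start it stands 5 to 9 mm above the tray's top; when it is flush this point is 40 mm above the table.
- jar3 (a joint): how far that jar has been pushed down its well, in m: 0 to 0.004 at the start, 0.009 flush with the tray's top, 0.016 at most. The foam yields more stiffly the deeper the jar goes: pushing it takes about 1 to 3 N at the start, 6 N when flush and 10 N at 0.016. Let go, it stays where it is, or, if pushed too deep, rises again to about 0.011 (2 mm below flush), which is all right. Negative values are upwards, out of the well.
- jar4_top (a point): centre of the flat top of a round stone jar with a white lid, 34 mm across and 24 mm tall, last, farthest from the handle. At the start it stands 5 to 9 mm above the tray's top; when it is flush this point is 40 mm above the table.
- jar4 (a joint): how far that jar has been pushed down its well, in m: 0 to 0.004 at the start, 0.009 flush with the tray's top, 0.016 at most. The foam yields more stiffly the deeper the jar goes: pushing it takes about 1 to 3 N at the start, 6 N when flush and 10 N at 0.016. Let go, it stays where it is, or, if pushed too deep, rises again to about 0.011 (2 mm below flush), which is all right. Negative values are upwards, out of the well.
- loupe: small dark folding loupe, disc 22 mm across and 18 mm high with a 26 mm cover, standing loose on the tray's free long side. To be left alone. Origin at the centre of its underside (under the disc).
- ring_box: white ring box, 52 x 57 x 39 mm, standing loose on the table beside the tray. To be left alone. Origin at the centre of its underside.
- marker: yellow highlighter, 125 mm long, 13 mm thick, lying loose on the table beside the tray's other long side. To be left alone. Origin at the centre of its underside.
- stone_tin: round aluminium tin, 44 mm across, 22 mm high, standing loose on the table beside the tray. To be left alone. Origin at the centre of its underside.
- watch: wrist watch laid flat, 190 mm long, case 40 mm across. To be left alone. Origin at the centre of its underside.
- stapler: black stapler, 150 x 36 mm, 46 mm high. To be left alone. Origin at the centre of its underside.

How it is judged:
On the way, in this order (a step that is already met when the one before it is completed fails the run):
1. the jar nearest the carrying handle is pressed flush (top no more than 2.5 mm above the tray's top), before those after it (value of joint jar1 above 0.0065 m), for 0.2 s.
2. the jar second from the handle is pressed flush (top no more than 2.5 mm above the tray's top), before those after it (value of joint jar2 above 0.0065 m), for 0.2 s.
3. the jar third from the handle is pressed flush (top no more than 2.5 mm above the tray's top), before those after it (value of joint jar3 above 0.0065 m), for 0.2 s.
4. the jar last, farthest from the handle is pressed flush (top no more than 2.5 mm above the tray's top), before those after it (value of joint jar4 above 0.0065 m), for 0.2 s.
At the end, for the whole second after the job is handed in: All four jars are down: each lid's top is no more than 2.5 mm above the tray's top (a lid up to a few mm below it is all right), and they were pressed in order from the handle end (value of joint each of jar1, jar2, jar3, jar4 above 0.0065 m); the robot touches nothing.
It fails at once if a jar is pulled up out of its well (3 mm above the highest start) (value of joint any of jar1, jar2, jar3, jar4 below -0.003 m).
It fails at once if a jar is pressed hard (over 25 N) (contact force between any of the arm, the fingers and jar1 above 25 N or contact force between any of the arm, the fingers and jar2 above 25 N or contact force between any of the arm, the fingers and jar3 above 25 N or contact force between any of the arm, the fingers and jar4 above 25 N).
It fails at once if a bystander is moved by more than 15 mm (distance of any of loupe, ring_box, marker, stone_tin, watch, stapler from where it was at the start of the episode above 0.015 m).
It also fails if it takes over 51 s, if anything falls off the work surface, if the arm or the gripper's body presses on something with over 40 N, if the wrist force passes 120 N, or if a joint passes its speed limit or range.

## Working session

There is one attempt and no reset: what is moved stays moved. The work goes in short steps, Python scripts to look and compute and a tool call to move; the robot and the scene stay as the last step left them, time stands still between calls to the robot, and variables do not carry over. Pictures are saved under pics/ and viewed, at most 10 in all, crops included, and the job is handed in when it is done.

Besides the shell and the picture viewer there is one more tool, called in YAML: its name, and indented under it one key for each argument. step_arm: Moves the arm, as the interface text tells. Its arguments: {"type":"object","properties":{"increments":{"type":"array","items":{"type":"object","properties":{"linear":{"type":"array","items":{"type":"number","minimum":-1,"maximum":1}},"rotation":{"type":"array","items":{"type":"number","minimum":-1,"maximum":1}},"jaw":{"type":"number"}}}}},"required":["increments"]}

```bash
mkdir -p pics && cat > h.py <<'E'
import numpy as np, cv2
from station import ctrl
def cam(name):
    i=ctrl.camera_info(name); return np.array(i["camera_matrix"]),i["k1"],np.array(i.get("extrinsics",i.get("mount")))
def world(name,px,depth,T=None):
    K,k1,E=cam(name); E=E if T is None else T@E
    px=np.atleast_2d(px).astype(float)
    d=np.stack([(px[:,0]-K[0,2])/K[0,0],(px[:,1]-K[1,2])/K[1,1]],1); u=d.copy()
    for _ in range(10): u=d/(1+k1*(u**2).sum(1,keepdims=True))
    p=np.c_[u,np.ones(len(u))]*np.reshape(depth,(-1,1))
    return p@E[:3,:3].T+E[:3,3]
E
python3 - <<'E'
from h import *
o=ctrl.get_obs();print(o)
for n in("top","scene"):
    im,d=ctrl.snapshot(n);cv2.imwrite(f"pics/{n}0.png",im);np.save(f"pics/{n}_d.npy",d)
    for l in("tray","jar1_top","jar2_top","loupe","stapler","ring_box"):
        for r in ctrl.outline_of(l,n)[:4]:
            m=r["mask"]&(d>0); v,u=np.nonzero(m)
            if len(u)<5: continue
            P=world(n,np.c_[u,v],d[m])
            print(n,l,round(r["conf"],2),np.round(np.array(r["centre"])*[640,400]),np.round(np.median(P,0),4),len(u))
E
```

```text
{'time_s': 0.0, 'q': array([-8.80405134e-01,  3.85531632e-01,  6.63977383e-03, -5.10343580e-04,
       -1.19399243e+00, -2.58591754e-01]), 'joint_vel': array([-0.00093541,  0.00025768, -0.00034509,  0.00100249,  0.00030608,
        0.00182918]), 'joint_efforts': array([ 6.23706910e-04, -3.90663314e+01,  1.87407321e+01,  4.21992034e+00,
        1.10248307e-02, -1.77627685e-04]), 'tool_pos': array([ 0.26130243, -0.56702494,  0.19107849]), 'orientation': array([ 0.67260875, -3.0681996 , -0.0032573 ]), 'contact_force': array([-0.39653127, -0.57859718,  0.70465476]), 'moment': array([-0.03014581,  0.00221658, -0.03688269]), 'gripper_force': 0.0, 'opening': 1.0040192635921317}
top tray 0.71 [332. 189.] [ 0.5756 -0.0445  0.0408] 2976
top jar1_top 0.37 [342. 208.] [ 0.51   -0.0717  0.0459] 37
top jar2_top 0.42 [336. 192.] [ 0.5681 -0.0524  0.0464] 57
top jar2_top 0.34 [346. 160.] [ 0.6713 -0.0905  0.0469] 48
top stapler 0.68 [442. 217.] [ 0.4782 -0.4445  0.0436] 487
top ring_box 0.8 [295. 203.] [0.5353 0.0942 0.039 ] 227
top ring_box 0.61 [201. 203.] [0.5143 0.4463 0.0062] 327
scene tray 0.59 [297. 202.] [ 0.5881 -0.0366  0.041 ] 4090
scene jar1_top 0.63 [313. 183.] [ 0.5137 -0.0732  0.0471] 83
scene jar2_top 0.68 [300. 193.] [ 0.5698 -0.0582  0.0469] 59
scene loupe 0.42 [316. 203.] [0.5498 0.0066 0.0538] 107
scene stapler 0.59 [264. 111.] [ 0.4918 -0.4457  0.0364] 519
scene ring_box 0.88 [338. 229.] [0.5377 0.0976 0.0389] 430
scene ring_box 0.59 [276. 180.] [ 0.5945 -0.1724  0.0126] 155
```

View pics/top0.png

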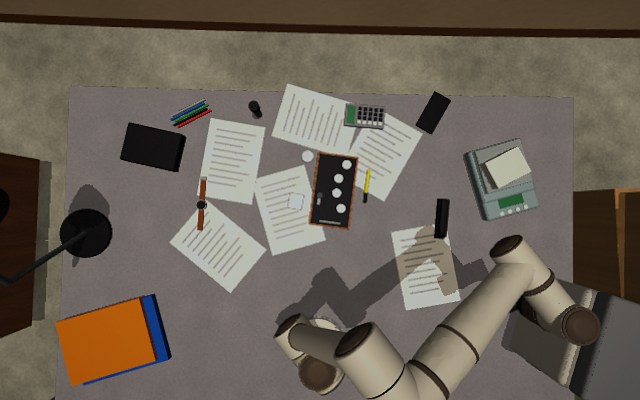

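View pics/scene0.png

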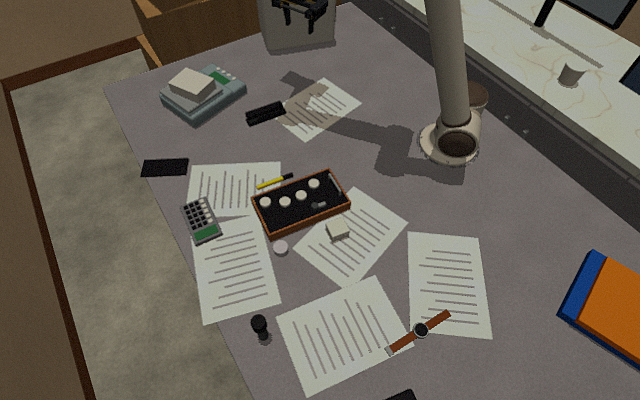

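The tray lies with its handle towards the robot (top view ~(328,222)). Jar 1 is at about (341,208), and jars 2–4 are at (336,192), (339,178) and (347,164). Next I'll fit the jar layout to the white lid blobs.

```bash
cat >> h.py <<'E'
L=np.array([[-35,61],[-12,7],[-12,-47],[-35,-101]])/1000
def fit(P):  # P world xy of jars in order -> fitted jar xy
    a=L-L.mean(0);b=P-P.mean(0)
    t=np.arctan2((a[:,0]*b[:,1]-a[:,1]*b[:,0]).sum(),(a*b).sum())
    R=np.array([[np.cos(t),-np.sin(t)],[np.sin(t),np.cos(t)]]);return a@R.T+P.mean(0),t
def lids(n,im,d,T=None,guess=None):
    g=im.min(2)>130; m=(g&(d>0)).astype(np.uint8); N,lab,st,c=cv2.connectedComponentsWithStats(m)
    out=[]
    for k in range(1,N):
        if st[k,4]<15: continue
        v,u=np.nonzero(lab==k);P=world(n,np.c_[u,v],d[v,u],T);z=np.median(P[:,2]);P=P[abs(P[:,2]-z)<.004]
        if .036<z<.056 and len(P): out.append(((P[:,:2].max(0)+P[:,:2].min(0))/2,P[:,:2].mean(0),z,len(P),P.max(0)-P.min(0)))
    return out
E
python3 - <<'E'
from h import *
for n in("top","scene"):
    im=cv2.imread(f"pics/{n}0.png");d=np.load(f"pics/{n}_d.npy")
    Q=[]
    for o in lids(n,im,d):
        if .45<o[1][0]<.72 and -.13<o[1][1]<0:
            print(n,[np.round(x,4) for x in o]); Q.append(o[1])
    Q=np.array(sorted(Q,key=lambda p:p[0]))
    if len(Q)==4: f,t=fit(Q);print("fit",np.round(f,4),t,np.round(Q-f,4))
o=ctrl.get_obs()
from scipy.spatial.transform import Rotation as R
print(R.from_rotvec(o["orientation"]).as_matrix().round(3)); print(cam("wrist")[2].round(3))
E
```

```text
top [array([ 0.6715, -0.0902]), array([ 0.6721, -0.0912]), np.float64(0.0471), np.int64(50), array([0.0299, 0.0296, 0.0075])]
top [array([ 0.6198, -0.062 ]), array([ 0.6206, -0.0624]), np.float64(0.0448), np.int64(53), array([0.0299, 0.0297, 0.0067])]
top [array([ 0.568 , -0.0558]), array([ 0.5671, -0.0552]), np.float64(0.046), np.int64(52), array([0.0295, 0.0296, 0.0075])]
top [array([ 0.5099, -0.0716]), array([ 0.5099, -0.0732]), np.float64(0.0467), np.int64(48), array([0.0294, 0.0296, 0.007 ])]
fit [[ 0.5106 -0.0728]
 [ 0.5669 -0.056 ]
 [ 0.6205 -0.0621]
 [ 0.6716 -0.0911]] 1.4574703372484101 [[-0.0007 -0.0004]
 [ 0.0002  0.0008]
 [ 0.0001 -0.0002]
 [ 0.0005 -0.0001]]
scene [array([ 0.51  , -0.0766]), array([ 0.5102, -0.0754]), np.float64(0.0475), np.int64(60), array([0.0298, 0.0305, 0.0075])]
scene [array([ 0.5673, -0.0584]), array([ 0.5671, -0.0585]), np.float64(0.0467), np.int64(68), array([0.0305, 0.0312, 0.0074])]
scene [array([ 0.6719, -0.093 ]), array([ 0.6716, -0.0931]), np.float64(0.0486), np.int64(69), array([0.0307, 0.0277, 0.0075])]
scene [array([ 0.6203, -0.0649]), array([ 0.6203, -0.0649]), np.float64(0.046), np.int64(67), array([0.0308, 0.0281, 0.007 ])]
fit [[ 0.5105 -0.0755]
 [ 0.5667 -0.0586]
 [ 0.6204 -0.0646]
 [ 0.6715 -0.0934]] 1.4601090602560538 [[-0.0003  0.    ]
 [ 0.0003  0.0001]
 [-0.0001 -0.0004]
 [ 0.0001  0.0002]]
[[-0.908 -0.418  0.   ]
 [-0.418  0.908  0.   ]
 [-0.    -0.    -1.   ]]
[[ 0.001 -0.968 -0.253  0.069]
 [ 1.     0.     0.001  0.002]
 [-0.001 -0.253  0.968 -0.192]
 [ 0.     0.     0.     1.   ]]
```

step_arm:
  increments:
    - {"linear": [0.498, 0.986, -0.08], "jaw": 0}
    - {"linear": [0.498, 0.986, -0.08], "jaw": 0}
    - {"linear": [0.498, 0.986, -0.08], "jaw": 0}
    - {"linear": [0.498, 0.986, -0.08], "jaw": 0}
    - {"linear": [0.498, 0.986, -0.08], "jaw": 0}
    - {"linear": [0.498, 0.986, -0.08], "jaw": 0}
    - {"linear": [0.498, 0.986, -0.08], "jaw": 0}
    - {"linear": [0.498, 0.986, -0.08], "jaw": 0}
    - {"linear": [0.498, 0.986, -0.08], "jaw": 0}
    - {"linear": [0.498, 0.986, -0.08], "jaw": 0}
    - {"linear": [0.498, 0.986, -0.08], "jaw": 0}
    - {"linear": [0.498, 0.986, -0.08], "jaw": 0}

```text
schema error: expected keys linear, rotation, jaw
```

step_arm:
  increments:
    - {"linear": [0.498, 0.986, -0.08], "rotation": [0, 0, 0], "jaw": 0}
    - {"linear": [0.498, 0.986, -0.08], "rotation": [0, 0, 0], "jaw": 0}
    - {"linear": [0.498, 0.986, -0.08], "rotation": [0, 0, 0], "jaw": 0}
    - {"linear": [0.498, 0.986, -0.08], "rotation": [0, 0, 0], "jaw": 0}
    - {"linear": [0.498, 0.986, -0.08], "rotation": [0, 0, 0], "jaw": 0}
    - {"linear": [0.498, 0.986, -0.08], "rotation": [0, 0, 0], "jaw": 0}
    - {"linear": [0.498, 0.986, -0.08], "rotation": [0, 0, 0], "jaw": 0}
    - {"linear": [0.498, 0.986, -0.08], "rotation": [0, 0, 0], "jaw": 0}
    - {"linear": [0.498, 0.986, -0.08], "rotation": [0, 0, 0], "jaw": 0}
    - {"linear": [0.498, 0.986, -0.08], "rotation": [0, 0, 0], "jaw": 0}
    - {"linear": [0.498, 0.986, -0.08], "rotation": [0, 0, 0], "jaw": 0}
    - {"linear": [0.498, 0.986, -0.08], "rotation": [0, 0, 0], "jaw": 0}

```text
time_s: 1.9
tool_pos: [0.5129, -0.0705, 0.1519]
orientation: [-0.682, 3.065, -0.0]
contact_force: [-0.2, -0.5, 0.8]
opening: 0.031
gripper_force: 0.0
```

```bash
cat > look.py <<'E'
import sys
from h import *
from scipy.spatial.transform import Rotation as R
o=ctrl.get_obs();T=np.eye(4);T[:3,:3]=R.from_rotvec(o["orientation"]).as_matrix();T[:3,3]=o["tool_pos"]
im,d=ctrl.snapshot("wrist");cv2.imwrite(f"pics/{sys.argv[1]}.png",im)
print(o["tool_pos"].round(4),o["opening"],o["contact_force"].round(2))
for q in lids("wrist",im,d,T): print([np.round(x,4) for x in q])
E
python3 look.py w1
```

```text
[ 0.5129 -0.0705  0.1519] 0.031482388555500826 [-0.16 -0.48  0.84]
[array([ 0.5086, -0.0735]), array([ 0.5084, -0.0736]), np.float64(0.0463), np.int64(1076), array([0.0316, 0.0315, 0.0046])]
[array([ 0.5607, -0.0461]), array([ 0.5608, -0.0459]), np.float64(0.0453), np.int64(126), array([0.0216, 0.0117, 0.0034])]
[array([0.5052, 0.0891]), array([0.5051, 0.0906]), np.float64(0.0386), np.int64(113), array([0.0082, 0.0283, 0.0031])]
```

View pics/w1.png

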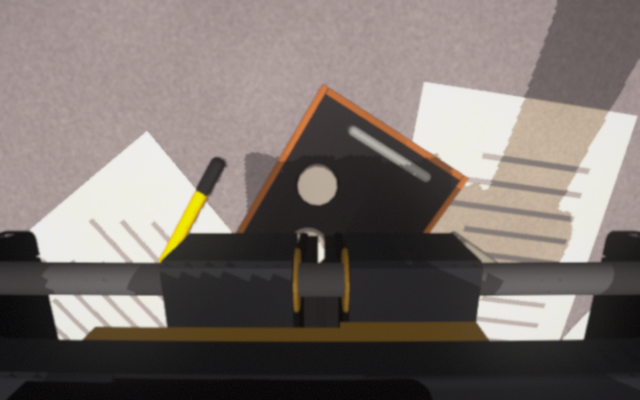

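The wrist view shows jar 1's lid at (317,185) and the handle at (390,153). Jar 1 is at about (0.509, -0.074), which agrees with the other cameras. I'll descend to just above it.

step_arm:
  increments:
    - {"linear": [-0.003, 0.002, -0.09], "rotation": [0, 0, 0], "jaw": 0}
    - {"linear": [-0.003, 0.002, -0.14], "rotation": [0, 0, 0], "jaw": 0}
    - {"linear": [-0.003, 0.002, -0.18], "rotation": [0, 0, 0], "jaw": 0}
    - {"linear": [-0.003, 0.002, -0.18], "rotation": [0, 0, 0], "jaw": 0}
    - {"linear": [-0.003, 0.002, -0.18], "rotation": [0, 0, 0], "jaw": 0}
    - {"linear": [-0.003, 0.002, -0.18], "rotation": [0, 0, 0], "jaw": 0}

```text
time_s: 2.55
tool_pos: [0.5101, -0.074, 0.0636]
orientation: [-0.672, 3.066, -0.001]
contact_force: [0.1, -0.4, -0.1]
opening: 0.003
gripper_force: 0.0
```

step_arm:
  increments:
    - {"linear": [0, 0, -0.01], "rotation": [0, 0, 0], "jaw": 0}
    - {"linear": [0, 0, -0.018], "rotation": [0, 0, 0], "jaw": 0}
    - {"linear": [0, 0, -0.024], "rotation": [0, 0, 0], "jaw": 0}
    - {"linear": [0, 0, -0.029], "rotation": [0, 0, 0], "jaw": 0}
    - {"linear": [0, 0, -0.033], "rotation": [0, 0, 0], "jaw": 0}
    - {"linear": [0, 0, -0.037], "rotation": [0, 0, 0], "jaw": 0}
    - {"linear": [0, 0, -0.04], "rotation": [0, 0, 0], "jaw": 0}
    - {"linear": [0, 0, -0.04], "rotation": [0, 0, 0], "jaw": 0}
    - {"linear": [0, 0, -0.04], "rotation": [0, 0, 0], "jaw": 0}

```text
time_s: 3.45
tool_pos: [0.5091, -0.0736, 0.0421]
orientation: [0.673, -3.069, 0.0]
contact_force: [-0.1, -0.5, -0.3]
opening: 0.004
gripper_force: 0.0
```

step_arm:
  increments:
    - {"linear": [0, 0, -0.002], "rotation": [0, 0, 0], "jaw": 0}
    - {"linear": [0, 0, -0.004], "rotation": [0, 0, 0], "jaw": 0}
    - {"linear": [0, 0, -0.004], "rotation": [0, 0, 0], "jaw": 0}

```text
time_s: 3.75
tool_pos: [0.509, -0.0736, 0.04]
orientation: [0.673, -3.068, -0.0]
contact_force: [0.1, 1.3, 0.4]
opening: 0.005
gripper_force: 0.0
```

```bash
python3 look.py w2; python3 -c "
import cv2;a=cv2.imread('pics/w2.png')[120:400,160:480];cv2.imwrite('pics/w2c.png',cv2.resize(a,(640,560)))"
```

```text
[ 0.509  -0.0736  0.04  ] 0.00452050208106713 [0.09 1.3  0.35]
[array([ 0.5019, -0.0756]), array([ 0.5009, -0.077 ]), np.float64(0.0462), np.int64(1033), array([0.0195, 0.0282, 0.0038])]
[array([0.5105, 0.0859]), array([0.5089, 0.0818]), np.float64(0.0387), np.int64(634), array([0.0186, 0.0305, 0.0037])]
```

View pics/w2c.png

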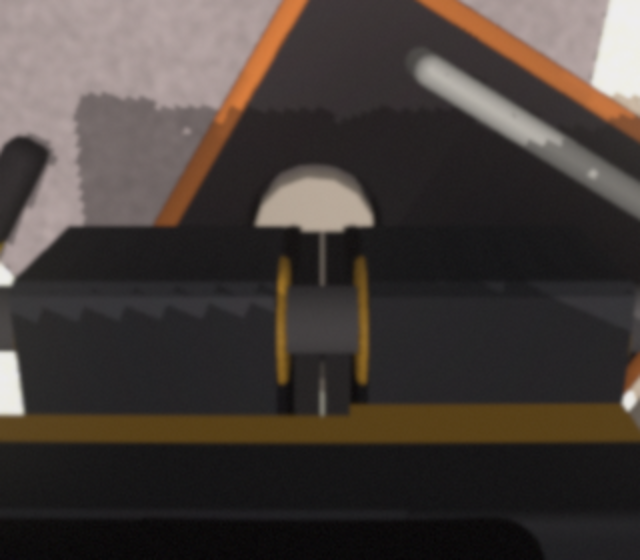

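The lid is still about 6 mm proud and half hidden behind the fingers, and I see no clear contact force. I'll check the tray height in the wrist depth and the side view for the tip gap.

```bash
python3 - <<'E'
from h import *
from scipy.spatial.transform import Rotation as R
o=ctrl.get_obs();T=np.eye(4);T[:3,:3]=R.from_rotvec(o["orientation"]).as_matrix();T[:3,3]=o["tool_pos"]
im,d=ctrl.snapshot("wrist")
for r0,r1,c0,c1,n in((180,215,290,318,'tray?'),(140,165,300,330,'tray'),(210,230,302,332,'lid'),(120,150,200,240,'table'),(245,330,302,330,'finger'),(250,310,312,318,'fmid')):
    v,u=np.mgrid[r0:r1,c0:c1];v=v.ravel();u=u.ravel();k=d[v,u]>0;P=world("wrist",np.c_[u,v][k],d[v,u][k],T);print(n,np.median(P,0).round(4),P.min(0).round(4),P.max(0).round(4))
s,ds=ctrl.snapshot("scene");cv2.imwrite("pics/s2.png",cv2.resize(s[150:260,240:370],None,fx=5,fy=5,interpolation=cv2.INTER_CUBIC))
for q in lids("scene",s,ds):
    if .45<q[1][0]<.72 and -.13<q[1][1]<0: print([np.round(x,4) for x in q])
print(ctrl.get_obs()["contact_force"])
E
```

```text
tray? [ 0.4926 -0.089   0.0397] [ 0.4807 -0.0999  0.006 ] [ 0.5144 -0.0791  0.0477]
tray [ 0.4673 -0.0941  0.0397] [ 0.4583 -0.1037  0.0377] [ 0.4766 -0.0842  0.0413]
lid [ 0.4995 -0.0781  0.0462] [ 0.4921 -0.0872  0.0415] [ 0.5079 -0.0687  0.0483]
table [ 4.872e-01 -1.527e-01 -4.000e-04] [ 0.4734 -0.1677 -0.0029] [ 0.5012 -0.1381  0.0023]
finger [ 0.4984 -0.0807  0.1231] [ 0.4762 -0.0913  0.0324] [ 0.5604 -0.0477  0.1675]
fmid [ 0.4834 -0.0847  0.1549] [ 0.4779 -0.0877  0.0882] [ 0.5093 -0.0729  0.1589]
[array([ 0.5675, -0.0575]), array([ 0.5669, -0.0585]), np.float64(0.0467), np.int64(63), array([0.0279, 0.0322, 0.0056])]
[array([ 0.6718, -0.0932]), array([ 0.6719, -0.0936]), np.float64(0.0491), np.int64(67), array([0.0304, 0.0278, 0.0073])]
[array([ 0.6201, -0.0648]), array([ 0.6204, -0.0648]), np.float64(0.046), np.int64(70), array([0.0304, 0.0293, 0.0068])]
[0.30992308 0.73038259 0.19169355]
```

View pics/s2.png

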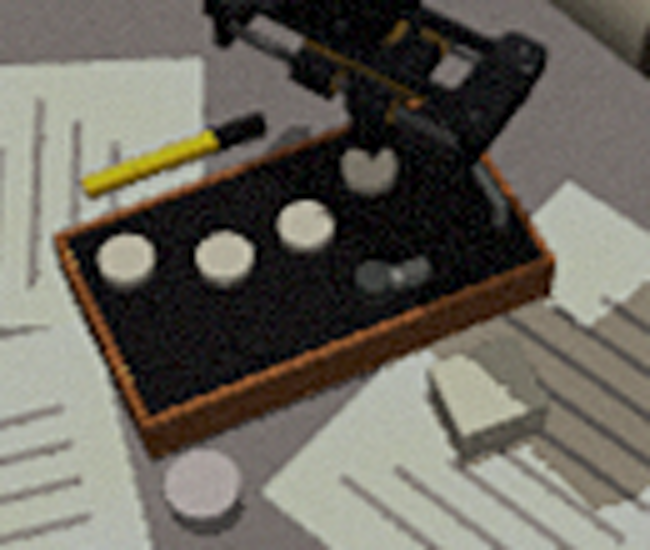

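The side view shows the closed tips over the middle of jar 1, apparently still hovering just above it. I'll go down in small steps and watch the force.

step_arm:
  increments:
    - {"linear": [0, 0, -0.002], "rotation": [0, 0, 0], "jaw": 0}
    - {"linear": [0, 0, -0.004], "rotation": [0, 0, 0], "jaw": 0}
    - {"linear": [0, 0, -0.004], "rotation": [0, 0, 0], "jaw": 0}

```text
time_s: 4.2
tool_pos: [0.5089, -0.0736, 0.038]
orientation: [0.673, -3.068, -0.0]
contact_force: [-0.2, 0.4, 0.1]
opening: 0.003
gripper_force: 0.0
```

step_arm:
  increments:
    - {"linear": [0, 0, -0.002], "rotation": [0, 0, 0], "jaw": 0}
    - {"linear": [0, 0, -0.002], "rotation": [0, 0, 0], "jaw": 0}
    - {"linear": [0, 0, -0.002], "rotation": [0, 0, 0], "jaw": 0}

```text
time_s: 4.5
tool_pos: [0.5091, -0.0736, 0.0371]
orientation: [0.673, -3.069, 0.0]
contact_force: [-0.1, -0.2, 0.1]
opening: 0.006
gripper_force: 0.0
```

step_arm:
  increments:
    - {"linear": [0, 0, -0.002], "rotation": [0, 0, 0], "jaw": 0}
    - {"linear": [0, 0, -0.002], "rotation": [0, 0, 0], "jaw": 0}
    - {"linear": [0, 0, -0.002], "rotation": [0, 0, 0], "jaw": 0}

```text
time_s: 4.8
tool_pos: [0.5091, -0.0736, 0.0361]
orientation: [0.673, -3.069, 0.0]
contact_force: [-0.5, 0.4, 0.1]
opening: -0.001
gripper_force: 0.0
```

step_arm:
  increments:
    - {"linear": [0, 0, -0.002], "rotation": [0, 0, 0], "jaw": 0}
    - {"linear": [0, 0, -0.002], "rotation": [0, 0, 0], "jaw": 0}

```text
time_s: 5.0
tool_pos: [0.509, -0.0736, 0.035]
orientation: [0.673, -3.068, -0.0]
contact_force: [-0.9, -0.1, 0.9]
opening: 0.008
gripper_force: 0.0
```

step_arm:
  increments:
    - {"linear": [0, 0, -0.002], "rotation": [0, 0, 0], "jaw": 0}
    - {"linear": [0, 0, -0.002], "rotation": [0, 0, 0], "jaw": 0}

```text
time_s: 5.2
tool_pos: [0.509, -0.0736, 0.034]
orientation: [0.673, -3.068, -0.0]
contact_force: [-0.2, -0.1, 0.5]
opening: 0.006
gripper_force: 0.0
```

step_arm:
  increments:
    - {"linear": [0, 0, -0.002], "rotation": [0, 0, 0], "jaw": 0}
    - {"linear": [0, 0, -0.002], "rotation": [0, 0, 0], "jaw": 0}

```text
time_s: 5.4
tool_pos: [0.509, -0.0736, 0.033]
orientation: [0.673, -3.068, -0.0]
contact_force: [0.1, 0.3, -0.6]
opening: 0.006
gripper_force: 0.0
```

```bash
python3 look.py w3
```

```text
[ 0.509  -0.0736  0.033 ] 0.0060717554746463525 [ 0.13  0.33 -0.64]
[array([ 0.5006, -0.0763]), array([ 0.4997, -0.0776]), np.float64(0.0462), np.int64(843), array([0.0171, 0.0266, 0.0041])]
[array([0.5078, 0.0815]), array([0.5065, 0.079 ]), np.float64(0.0388), np.int64(323), array([0.0129, 0.0201, 0.0037])]
```

step_arm:
  increments:
    - {"linear": [0, 0, -0.002], "rotation": [0, 0, 0], "jaw": 0}
    - {"linear": [0, 0, -0.002], "rotation": [0, 0, 0], "jaw": 0}

```text
time_s: 5.65
tool_pos: [0.509, -0.0736, 0.032]
orientation: [0.673, -3.068, -0.0]
contact_force: [-0.4, 0.5, 0.4]
opening: 0.006
gripper_force: 0.0
```

step_arm:
  increments:
    - {"linear": [0, 0, -0.002], "rotation": [0, 0, 0], "jaw": 0}
    - {"linear": [0, 0, -0.002], "rotation": [0, 0, 0], "jaw": 0}

```text
time_s: 5.85
tool_pos: [0.509, -0.0736, 0.031]
orientation: [0.673, -3.068, -0.0]
contact_force: [-0.2, -0.8, 0.2]
opening: 0.0
gripper_force: 0.0
```

step_arm:
  increments:
    - {"linear": [0, 0, -0.002], "rotation": [0, 0, 0], "jaw": 0}
    - {"linear": [0, 0, -0.002], "rotation": [0, 0, 0], "jaw": 0}

```text
time_s: 6.05
tool_pos: [0.5089, -0.0736, 0.03]
orientation: [0.673, -3.068, -0.0]
contact_force: [-0.4, -0.3, -0.1]
opening: 0.009
gripper_force: 0.0
```

```bash
python3 look.py w4; python3 - <<'E'
from h import *
s,ds=ctrl.snapshot("scene");cv2.imwrite("pics/s4.png",cv2.resize(s[150:220,290:370],None,fx=8,fy=8,interpolation=cv2.INTER_CUBIC))
# finger points in scene near jar 1
v,u=np.mgrid[140:215,290:350];v=v.ravel();u=u.ravel();P=world("scene",np.c_[u,v],ds[v,u])
k=(np.hypot(P[:,0]-.509,P[:,1]+.074)<.03)&(s[v,u].min(1)<70)&(P[:,2]>.044)&(P[:,2]<.08);i=np.argsort(P[k][:,2]);print(np.c_[u,v][k][i][:25:2].tolist(),P[k][i][:25:2].round(3).tolist())
E
```

```text
[ 0.5089 -0.0736  0.03  ] 0.009387011788824602 [-0.44 -0.33 -0.05]
[array([ 0.5003, -0.0766]), array([ 0.4991, -0.0778]), np.float64(0.0462), np.int64(759), array([0.0163, 0.026 , 0.004 ])]
[array([0.5059, 0.0805]), array([0.5054, 0.078 ]), np.float64(0.0387), np.int64(217), array([0.0097, 0.017 , 0.004 ])]
[[307, 178], [308, 189], [321, 186], [314, 189], [317, 190], [309, 180], [308, 184], [308, 183], [311, 181], [314, 183], [313, 182], [313, 181], [310, 180]] [[0.517, -0.103, 0.044], [0.536, -0.065, 0.044], [0.496, -0.053, 0.045], [0.521, -0.055, 0.045], [0.515, -0.046, 0.045], [0.516, -0.092, 0.046], [0.528, -0.078, 0.049], [0.527, -0.08, 0.051], [0.519, -0.076, 0.061], [0.516, -0.063, 0.062], [0.517, -0.067, 0.064], [0.515, -0.069, 0.065], [0.521, -0.077, 0.066]]
```

View pics/s4.png

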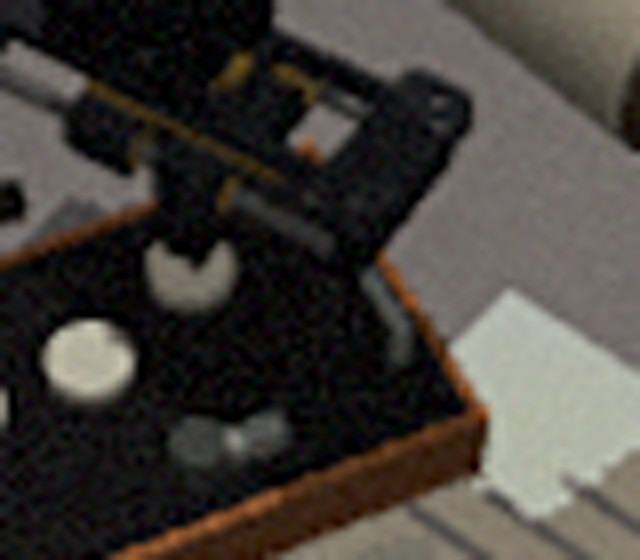

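The tips seem to end clearly above the lid, so the closed fingers look shorter than the TCP suggests. I'll measure the hand in tool coordinates from the depth images.

```bash
python3 - <<'E'
from h import *
from scipy.spatial.transform import Rotation as R
o=ctrl.get_obs();T=np.eye(4);T[:3,:3]=R.from_rotvec(o["orientation"]).as_matrix();T[:3,3]=o["tool_pos"]
im,d=ctrl.snapshot("wrist");K,k1,E=cam("wrist");print(K.round(1).tolist(),k1)
q=np.linalg.inv(E)@[0,0,0,1];print("tcp px",K[:2,:2].diagonal()*q[:2]/q[2]+K[:2,2])
for c in(306,314,322,330,338):
    v=np.arange(222,330,6);P=world("wrist",np.c_[v*0+c,v],d[v,v*0+c],np.eye(4))
    print(c,[(int(a),*np.round(p*1000).astype(int).tolist()) for a,p in zip(v,P)])
s,ds=ctrl.snapshot("scene")
v,u=np.mgrid[140:215,270:370];v=v.ravel();u=u.ravel();P=world("scene",np.c_[u,v],ds[v,u]);Pt=(P-T[:3,3])@T[:3,:3]
k=(abs(Pt[:,0])<.02)&(abs(Pt[:,1])<.025)&(Pt[:,2]<-.02)&(ds[v,u]>0)
i=np.argsort(-Pt[k][:,2]);print((Pt[k][i]*1000).round().astype(int)[::3].tolist())
k=(P[:,2]>.066)&(P[:,2]<.3)&(ds[v,u]>0)
i=np.argsort(P[k][:,2]);print((Pt[k][i]*1000).round().astype(int)[:60:3].tolist())
E
```

```text
[[357.8, 0.0, 320.7], [0.0, 357.8, 201.3], [0.0, 0.0, 1.0]] -0.027201076590452185
tcp px [316.74476445 233.85424985]
306 [(222, 13, -5, -17), (228, 9, -5, -17), (234, 12, -5, -32), (240, 12, -4, -41), (246, 12, -4, -47), (252, 12, -4, -54), (258, 11, -4, -59), (264, 33, -1, -113), (270, 32, -1, -115), (276, 32, -1, -117), (282, 31, -1, -118), (288, 30, -1, -118), (294, 27, -1, -117), (300, 5, -3, -82), (306, 3, -3, -82), (312, 2, -3, -83), (318, -1, -3, -83), (324, -2, -3, -85)]
314 [(222, 12, -1, -16), (228, 9, -1, -16), (234, 6, -1, -16), (240, 10, -1, -37), (246, 10, -1, -44), (252, 10, -1, -50), (258, 10, -1, -57), (264, 34, 1, -115), (270, 33, 1, -116), (276, 32, 1, -117), (282, 31, 1, -118), (288, 30, 1, -119), (294, 27, 1, -117), (300, 4, 0, -79), (306, 2, 0, -79), (312, -1, 0, -79), (318, -4, 0, -78), (324, -6, 0, -79)]
322 [(222, 12, 3, -16), (228, 9, 3, -17), (234, 5, 3, -15), (240, 10, 3, -35), (246, 10, 3, -44), (252, 10, 3, -51), (258, 10, 3, -56), (264, 33, 2, -113), (270, 33, 2, -115), (276, 32, 2, -117), (282, 31, 2, -118), (288, 29, 2, -118), (294, 27, 2, -117), (300
[... 1442 characters left out ...]
45], [20, 20, -146], [13, 11, -146], [8, 18, -146], [-9, 12, -147], [19, 11, -149], [-3, 12, -150], [-20, -24, -151], [-17, -19, -152], [2, 12, -153], [-4, 12, -155], [-19, -25, -155], [-19, 5, -157], [-10, 13, -157], [11, 13, -158], [19, 14, -159], [12, 12, -161], [-10, 13, -161], [-4, 12, -163], [-19, 6, -166], [-19, 15, -167], [-1, 13, -169], [-20, 16, -172], [-11, 13, -178], [-19, 24, -213]]
[[10, 8, -36], [-12, -3, -37], [4, 8, -38], [6, 7, -40], [-9, -1, -40], [-9, 9, -42], [-10, -1, -46], [-11, -7, -48], [3, 9, -49], [-8, 2, -51], [-7, 8, -55], [-10, -1, -56], [-7, 1, -59], [-9, -1, -60], [-9, -5, -63], [-5, -83, -100], [6, 84, -104], [-23, 86, -104], [27, 31, -106], [-28, -80, -106]]
```

The depth shows the closed fingers ending about 32 mm short of the nominal TCP: the lid is visible beneath the finger face. I expect contact at tool z ≈ 0.014 and flush at about 0.008. The hand's body stays at 0.1 m or more.

step_arm:
  increments:
    - {"linear": [0, 0, -0.006], "rotation": [0, 0, 0], "jaw": 0}
    - {"linear": [0, 0, -0.012], "rotation": [0, 0, 0], "jaw": 0}
    - {"linear": [0, 0, -0.018], "rotation": [0, 0, 0], "jaw": 0}
    - {"linear": [0, 0, -0.022], "rotation": [0, 0, 0], "jaw": 0}
    - {"linear": [0, 0, -0.022], "rotation": [0, 0, 0], "jaw": 0}

```text
time_s: 6.75
tool_pos: [0.5088, -0.0736, 0.0187]
orientation: [0.673, -3.068, -0.0]
contact_force: [1.0, -0.2, -0.7]
opening: 0.008
gripper_force: 0.0
```

step_arm:
  increments:
    - {"linear": [0, 0, -0.002], "rotation": [0, 0, 0], "jaw": 0}
    - {"linear": [0, 0, -0.004], "rotation": [0, 0, 0], "jaw": 0}
    - {"linear": [0, 0, -0.004], "rotation": [0, 0, 0], "jaw": 0}

```text
time_s: 7.05
tool_pos: [0.509, -0.0736, 0.0171]
orientation: [0.673, -3.069, -0.0]
contact_force: [0.9, -0.2, -0.1]
opening: 0.004
gripper_force: 0.0
```

step_arm:
  increments:
    - {"linear": [0, 0, -0.002], "rotation": [0, 0, 0], "jaw": 0}
    - {"linear": [0, 0, -0.004], "rotation": [0, 0, 0], "jaw": 0}
    - {"linear": [0, 0, -0.004], "rotation": [0, 0, 0], "jaw": 0}

```text
time_s: 7.35
tool_pos: [0.5092, -0.0736, 0.0153]
orientation: [-0.673, 3.068, -0.0]
contact_force: [-0.1, 0.4, 2.4]
opening: 0.008
gripper_force: 0.9
```

step_arm:
  increments:
    - {"linear": [0, 0, -0.002], "rotation": [0, 0, 0], "jaw": 0}
    - {"linear": [0, 0, -0.004], "rotation": [0, 0, 0], "jaw": 0}
    - {"linear": [0, 0, -0.006], "rotation": [0, 0, 0], "jaw": 0}
    - {"linear": [0, 0, -0.006], "rotation": [0, 0, 0], "jaw": 0}

```text
time_s: 7.75
tool_pos: [0.5092, -0.0736, 0.0122]
orientation: [-0.673, 3.068, -0.0]
contact_force: [-0.5, 0.1, 3.0]
opening: 0.006
gripper_force: 1.8
```

step_arm:
  increments:
    - {"linear": [0, 0, -0.002], "rotation": [0, 0, 0], "jaw": 0}
    - {"linear": [0, 0, -0.004], "rotation": [0, 0, 0], "jaw": 0}
    - {"linear": [0, 0, -0.004], "rotation": [0, 0, 0], "jaw": 0}

```text
time_s: 8.05
tool_pos: [0.5092, -0.0736, 0.0102]
orientation: [-0.673, 3.068, -0.0]
contact_force: [-0.1, 0.9, 4.8]
opening: 0.005
gripper_force: 2.2
```

```bash
python3 look.py w5
```

```text
[ 0.5092 -0.0736  0.0102] 0.00513210882911026 [-0.08  0.87  4.81]
[array([ 0.4974, -0.0781]), array([ 0.4967, -0.0787]), np.float64(0.0398), np.int64(382), array([0.0102, 0.0199, 0.0035])]
```

Jar 1 reads 39.8 mm, which is flush. I'll add a small 0.5 mm extra, lift, and go over jar 2.

step_arm:
  increments:
    - {"linear": [0, 0, -0.001], "rotation": [0, 0, 0], "jaw": 0}
    - {"linear": [0, 0, -0.001], "rotation": [0, 0, 0], "jaw": 0}
    - {"linear": [0, 0, 0.03], "rotation": [0, 0, 0], "jaw": 0}
    - {"linear": [0, 0, 0.06], "rotation": [0, 0, 0], "jaw": 0}
    - {"linear": [0.06, 0.016, 0.06], "rotation": [0, 0, 0], "jaw": 0}
    - {"linear": [0.115, 0.033, 0.06], "rotation": [0, 0, 0], "jaw": 0}
    - {"linear": [0.115, 0.033, 0.06], "rotation": [0, 0, 0], "jaw": 0}
    - {"linear": [0.115, 0.033, 0.06], "rotation": [0, 0, 0], "jaw": 0}
    - {"linear": [0.115, 0.033, 0.06], "rotation": [0, 0, 0], "jaw": 0}

```text
time_s: 9.0
tool_pos: [0.5651, -0.0573, 0.0393]
orientation: [0.672, -3.067, -0.001]
contact_force: [0.1, 0.4, 0.3]
opening: 0.008
gripper_force: 0.0
```

```bash
python3 look.py w6
```

```text
[ 0.5651 -0.0573  0.0393] 0.00797674365483438 [0.09 0.38 0.31]
[array([ 0.5089, -0.0736]), array([ 0.5086, -0.0739]), np.float64(0.0395), np.int64(3149), array([0.0335, 0.0334, 0.0051])]
[array([ 0.5581, -0.0589]), array([ 0.5571, -0.0603]), np.float64(0.0453), np.int64(1004), array([0.0191, 0.028 , 0.0037])]
```

Jar 1 stays down. Now jar 2.

step_arm:
  increments:
    - {"linear": [0, 0, -0.015], "rotation": [0, 0, 0], "jaw": 0}
    - {"linear": [0, 0, -0.03], "rotation": [0, 0, 0], "jaw": 0}
    - {"linear": [0, 0, -0.04], "rotation": [0, 0, 0], "jaw": 0}
    - {"linear": [0, 0, -0.044], "rotation": [0, 0, 0], "jaw": 0}
    - {"linear": [0, 0, -0.047], "rotation": [0, 0, 0], "jaw": 0}
    - {"linear": [0, 0, -0.05], "rotation": [0, 0, 0], "jaw": 0}
    - {"linear": [0, 0, -0.053], "rotation": [0, 0, 0], "jaw": 0}
    - {"linear": [0, 0, -0.056], "rotation": [0, 0, 0], "jaw": 0}
    - {"linear": [0, 0, -0.056], "rotation": [0, 0, 0], "jaw": 0}
    - {"linear": [0, 0, -0.056], "rotation": [0, 0, 0], "jaw": 0}

```text
time_s: 10.05
tool_pos: [0.5666, -0.0571, 0.0124]
orientation: [-0.673, 3.068, -0.0]
contact_force: [-1.4, -0.3, 5.0]
opening: 0.006
gripper_force: 2.0
```

```bash
python3 look.py w7
```

```text
[ 0.5666 -0.0571  0.0124] 0.006300157801022894 [-1.39 -0.29  4.95]
[array([ 0.5088, -0.0737]), array([ 0.5085, -0.0739]), np.float64(0.0395), np.int64(4241), array([0.0335, 0.0336, 0.005 ])]
[array([ 0.5541, -0.0612]), array([ 0.5535, -0.0619]), np.float64(0.0421), np.int64(475), array([0.0115, 0.0215, 0.0034])]
[array([0.5086, 0.0738]), array([0.509 , 0.0735]), np.float64(0.0386), np.int64(80), array([0.0077, 0.0043, 0.0031])]
[array([0.543 , 0.0801]), array([0.5444, 0.079 ]), np.float64(0.0388), np.int64(1675), array([0.0274, 0.0298, 0.0036])]
```

step_arm:
  increments:
    - {"linear": [0, 0, -0.003], "rotation": [0, 0, 0], "jaw": 0}
    - {"linear": [0, 0, -0.005], "rotation": [0, 0, 0], "jaw": 0}
    - {"linear": [0, 0, -0.005], "rotation": [0, 0, 0], "jaw": 0}
    - {"linear": [0, 0, -0.005], "rotation": [0, 0, 0], "jaw": 0}

```text
time_s: 10.5
tool_pos: [0.5667, -0.0571, 0.0099]
orientation: [-0.673, 3.068, -0.0]
contact_force: [-2.0, 0.4, 5.7]
opening: 0.006
gripper_force: 2.6
```

```bash
python3 look.py w8
```

```text
[ 0.5667 -0.0571  0.0099] 0.006052228908124368 [-1.96  0.4   5.72]
[array([ 0.5089, -0.0737]), array([ 0.5086, -0.0739]), np.float64(0.0395), np.int64(4383), array([0.0334, 0.0334, 0.005 ])]
[array([ 0.5546, -0.0611]), array([ 0.5535, -0.0618]), np.float64(0.0395), np.int64(473), array([0.0115, 0.0214, 0.004 ])]
[array([0.5423, 0.0788]), array([0.5439, 0.0774]), np.float64(0.0388), np.int64(1554), array([0.0273, 0.0284, 0.0041])]
```

Jar 2 is flush at 39.5 mm. On to jar 3.

step_arm:
  increments:
    - {"linear": [0, 0, 0.03], "rotation": [0, 0, 0], "jaw": 0}
    - {"linear": [0, 0, 0.06], "rotation": [0, 0, 0], "jaw": 0}
    - {"linear": [0.055, -0.005, 0.06], "rotation": [0, 0, 0], "jaw": 0}
    - {"linear": [0.105, -0.011, 0.06], "rotation": [0, 0, 0], "jaw": 0}
    - {"linear": [0.105, -0.011, 0.06], "rotation": [0, 0, 0], "jaw": 0}
    - {"linear": [0.105, -0.011, 0.06], "rotation": [0, 0, 0], "jaw": 0}
    - {"linear": [0.105, -0.011, 0.06], "rotation": [0, 0, 0], "jaw": 0}

```text
time_s: 11.25
tool_pos: [0.618, -0.0626, 0.0389]
orientation: [0.672, -3.067, -0.001]
contact_force: [1.1, -0.1, 0.4]
opening: 0.004
gripper_force: 0.0
```

step_arm:
  increments:
    - {"linear": [0, 0, -0.015], "rotation": [0, 0, 0], "jaw": 0}
    - {"linear": [0, 0, -0.03], "rotation": [0, 0, 0], "jaw": 0}
    - {"linear": [0, 0, -0.04], "rotation": [0, 0, 0], "jaw": 0}
    - {"linear": [0, 0, -0.044], "rotation": [0, 0, 0], "jaw": 0}
    - {"linear": [0, 0, -0.047], "rotation": [0, 0, 0], "jaw": 0}
    - {"linear": [0, 0, -0.05], "rotation": [0, 0, 0], "jaw": 0}
    - {"linear": [0, 0, -0.053], "rotation": [0, 0, 0], "jaw": 0}
    - {"linear": [0, 0, -0.056], "rotation": [0, 0, 0], "jaw": 0}
    - {"linear": [0, 0, -0.058], "rotation": [0, 0, 0], "jaw": 0}
    - {"linear": [0, 0, -0.058], "rotation": [0, 0, 0], "jaw": 0}
    - {"linear": [0, 0, -0.058], "rotation": [0, 0, 0], "jaw": 0}

```text
time_s: 12.35
tool_pos: [0.6192, -0.0626, 0.0111]
orientation: [-0.673, 3.068, -0.0]
contact_force: [-2.0, 0.9, 5.6]
opening: 0.004
gripper_force: 2.6
```

```bash
python3 look.py w9
```

```text
[ 0.6192 -0.0626  0.0111] 0.00419036457285604 [-1.97  0.93  5.6 ]
[array([ 0.5105, -0.0736]), array([ 0.5114, -0.0728]), np.float64(0.0395), np.int64(4213), array([0.0302, 0.0334, 0.0053])]
[array([ 0.5648, -0.0571]), array([ 0.5646, -0.0573]), np.float64(0.0396), np.int64(4022), array([0.0328, 0.0334, 0.0051])]
[array([0.5321, 0.0083]), array([0.5323, 0.0077]), np.float64(0.0517), np.int64(1250), array([0.0235, 0.0144, 0.0042])]
[array([0.5406, 0.0711]), array([0.5398, 0.069 ]), np.float64(0.0384), np.int64(732), array([0.0296, 0.0159, 0.0053])]
[array([ 0.6074, -0.0674]), array([ 0.6068, -0.0679]), np.float64(0.0407), np.int64(395), array([0.0104, 0.0203, 0.0038])]
```

step_arm:
  increments:
    - {"linear": [0, 0, -0.002], "rotation": [0, 0, 0], "jaw": 0}
    - {"linear": [0, 0, -0.003], "rotation": [0, 0, 0], "jaw": 0}
    - {"linear": [0, 0, -0.003], "rotation": [0, 0, 0], "jaw": 0}
    - {"linear": [0, 0, -0.003], "rotation": [0, 0, 0], "jaw": 0}
    - {"linear": [0, 0, 0.03], "rotation": [0, 0, 0], "jaw": 0}
    - {"linear": [0, 0, 0.06], "rotation": [0, 0, 0], "jaw": 0}
    - {"linear": [0.05, -0.03, 0.06], "rotation": [0, 0, 0], "jaw": 0}
    - {"linear": [0.102, -0.058, 0.06], "rotation": [0, 0, 0], "jaw": 0}
    - {"linear": [0.102, -0.058, 0.06], "rotation": [0, 0, 0], "jaw": 0}
    - {"linear": [0.102, -0.058, 0.06], "rotation": [0, 0, 0], "jaw": 0}
    - {"linear": [0.102, -0.058, 0.06], "rotation": [0, 0, 0], "jaw": 0}

```text
time_s: 13.5
tool_pos: [0.6691, -0.0914, 0.0399]
orientation: [0.672, -3.067, -0.001]
contact_force: [0.1, -0.4, 0.1]
opening: 0.004
gripper_force: 0.0
```

```bash
python3 look.py w10
```

```text
[ 0.6691 -0.0914  0.0399] 0.0036184279116148396 [ 0.09 -0.38  0.13]
[array([ 0.5651, -0.0569]), array([ 0.5649, -0.0573]), np.float64(0.0396), np.int64(3348), array([0.0334, 0.0338, 0.0056])]
[array([0.5318, 0.0081]), array([0.5318, 0.0078]), np.float64(0.0518), np.int64(891), array([0.0229, 0.0138, 0.0046])]
[array([ 0.6184, -0.0632]), array([ 0.618 , -0.0634]), np.float64(0.0393), np.int64(2780), array([0.0328, 0.0328, 0.0056])]
[array([ 0.6626, -0.094 ]), array([ 0.6615, -0.0953]), np.float64(0.047), np.int64(950), array([0.0184, 0.0276, 0.0044])]
```

Jar 3 is flush at 39.3 mm. Jar 4 is at 47 mm.

step_arm:
  increments:
    - {"linear": [0, 0, -0.015], "rotation": [0, 0, 0], "jaw": 0}
    - {"linear": [0, 0, -0.03], "rotation": [0, 0, 0], "jaw": 0}
    - {"linear": [0, 0, -0.038], "rotation": [0, 0, 0], "jaw": 0}
    - {"linear": [0, 0, -0.042], "rotation": [0, 0, 0], "jaw": 0}
    - {"linear": [0, 0, -0.046], "rotation": [0, 0, 0], "jaw": 0}
    - {"linear": [0, 0, -0.05], "rotation": [0, 0, 0], "jaw": 0}
    - {"linear": [0, 0, -0.053], "rotation": [0, 0, 0], "jaw": 0}
    - {"linear": [0, 0, -0.056], "rotation": [0, 0, 0], "jaw": 0}
    - {"linear": [0, 0, -0.059], "rotation": [0, 0, 0], "jaw": 0}
    - {"linear": [0, 0, -0.059], "rotation": [0, 0, 0], "jaw": 0}
    - {"linear": [0, 0, -0.059], "rotation": [0, 0, 0], "jaw": 0}

```text
time_s: 14.65
tool_pos: [0.6701, -0.0916, 0.0115]
orientation: [-0.673, 3.069, -0.0]
contact_force: [-2.8, 0.3, 4.4]
opening: 0.003
gripper_force: 2.5
```

```bash
python3 look.py w11
```

```text
[ 0.6701 -0.0916  0.0115] 0.0027674633432933074 [-2.84  0.35  4.45]
[array([ 0.565 , -0.0565]), array([ 0.565 , -0.0573]), np.float64(0.0396), np.int64(4584), array([0.0334, 0.0348, 0.0063])]
[array([ 0.6184, -0.0634]), array([ 0.6181, -0.0634]), np.float64(0.0393), np.int64(3724), array([0.0327, 0.0332, 0.0052])]
[array([ 0.6584, -0.0965]), array([ 0.6577, -0.0968]), np.float64(0.041), np.int64(376), array([0.01  , 0.0197, 0.004 ])]
```

step_arm:
  increments:
    - {"linear": [0, 0, -0.002], "rotation": [0, 0, 0], "jaw": 0}
    - {"linear": [0, 0, -0.004], "rotation": [0, 0, 0], "jaw": 0}
    - {"linear": [0, 0, -0.004], "rotation": [0, 0, 0], "jaw": 0}
    - {"linear": [0, 0, -0.004], "rotation": [0, 0, 0], "jaw": 0}
    - {"linear": [0, 0, 0.04], "rotation": [0, 0, 0], "jaw": 0}
    - {"linear": [0, 0, 0.12], "rotation": [0, 0, 0], "jaw": 0}
    - {"linear": [0, 0, 0.2], "rotation": [0, 0, 0], "jaw": 0}
    - {"linear": [-0.1, 0, 0.28], "rotation": [0, 0, 0], "jaw": 0}
    - {"linear": [0.1, 0, 0.28], "rotation": [0, 0, 0], "jaw": 0}
    - {"linear": [0.1, 0, 0.28], "rotation": [0, 0, 0], "jaw": 0}
    - {"linear": [0.1, 0, 0.28], "rotation": [0, 0, 0], "jaw": 0}
    - {"linear": [0.1, 0, 0.28], "rotation": [0, 0, 0], "jaw": 0}

```text
time_s: 15.9
tool_pos: [0.7205, -0.0916, 0.1493]
orientation: [0.672, -3.068, -0.001]
contact_force: [-0.8, -0.1, 0.1]
opening: 0.005
gripper_force: 0.0
```

```bash
python3 look.py w12; python3 - <<'E'
from h import *
for n in("top","scene"):
    im,d=ctrl.snapshot(n)
    for q in lids(n,im,d):
        if .45<q[1][0]<.72 and -.13<q[1][1]<0: print(n,[np.round(x,4) for x in q[1:4]])
E
```

```text
[ 0.7205 -0.0916  0.1493] 0.005288430503912052 [-0.79 -0.12  0.06]
[array([ 0.5652, -0.0569]), array([ 0.5651, -0.0571]), np.float64(0.0396), np.int64(1512), array([0.0333, 0.0337, 0.0056])]
[array([0.531 , 0.0082]), array([0.5315, 0.0081]), np.float64(0.0518), np.int64(374), array([0.0215, 0.0124, 0.0049])]
[array([ 0.6187, -0.0629]), array([ 0.6186, -0.0631]), np.float64(0.0393), np.int64(1378), array([0.0333, 0.0333, 0.0067])]
[array([ 0.6697, -0.0917]), array([ 0.6697, -0.0919]), np.float64(0.0391), np.int64(1269), array([0.0333, 0.0334, 0.0051])]
top [array([ 0.6703, -0.0912]), np.float64(0.0398), np.int64(42)]
top [array([ 0.6209, -0.0621]), np.float64(0.0407), np.int64(50)]
top [array([ 0.5664, -0.0559]), np.float64(0.0399), np.int64(48)]
top [array([ 0.5103, -0.0727]), np.float64(0.0401), np.int64(49)]
scene [array([ 0.5106, -0.0757]), np.float64(0.0415), np.int64(63)]
scene [array([ 0.5668, -0.0581]), np.float64(0.0411), np.int64(62)]
scene [array([ 0.6712, -0.0932]), np.float64(0.0409), np.int64(65)]
scene [array([ 0.6204, -0.0643]), np.float64(0.0413), np.int64(67)]
```

All four lids are flush and the hand is clear.

```bash
python3 -c "
from station import ctrl
print(ctrl.hand_in())"
```

```text
the job is handed in; nothing more can be done
None
```

The job is handed in: all four jars were pressed flush in order from the handle end (lids at about 40 mm by camera, highest force reading about 6 N), and the hand finished clear of the tray; the judge's result was not reported back.

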